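# Find the released cover of the bench service box and flip it open

## Task

The grey service box on the bench has four identical flip-up socket covers in a row; only one has been released from below, and nothing outside shows which. Press down gently on the ribbed far edge of the covers, one after another, until you find the one that rocks, then push that cover all the way open so that it stands up by itself with its sockets facing the front. Touch only: lift and carry nothing, do not force the locked covers, and leave everything else on the bench where it is.

Things in the scene. Friction and masses are not known exactly. Their poses are not given: they have to be found in the camera images.
- service_box: low grey box with bright metal end caps, fixed to the worktop, 104 (x) x 284 (y) x 70 mm high; origin at the centre of its underside, x to its far side, y to its left. Its top is a row of four smooth grey covers, centres 99, 33, -33, -99 mm along y, each 84 (x) x 56 (y) x 6 mm, level with the rim when shut, four low ribs along its far edge
- cover0 (a joint): leftmost cover, rad: 0 shut and level, 1.40 wide open at its stop. It turns about a pivot along the box's y through its middle, 67 mm above the worktop: the far half sinks, the front half rises, and its underside with the sockets (a block reaching 12 mm below pivot height, 4 to 30 mm in front of the pivot) comes to face the front
- cover1 (a joint): second cover from the left, alike. A locked cover bears on a sprung rubber head under its far edge (about 4 N for each mm) and gives only 1 to 3 mm under a light press (0.1 rad), 0.16 rad at most, and comes back level within 0.03 rad when let go
- cover2 (a joint): third cover from the left, alike. The released cover is balanced, its pivot drags by 0.04 N m (1 to 3 N at the ribs) and it stays at whatever angle it is left
- cover3 (a joint): rightmost cover, alike. Under the far half of the released cover the bay is open to 20 mm above the worktop, 59 mm wide (y), and reaches to 43 mm behind the pivot, where the far wall stands
- cover0_press (a point): point on the top face of the leftmost cover among its ribs, 30 mm behind the pivot; moves with the cover
- cover1_press (a point): the same on the second cover from the left
- cover2_press (a point): the same on the third cover from the left
- cover3_press (a point): the same on the rightmost cover
- hex_driver: hex driver with a yellow handle, 24 x 175 x 21 mm, lying behind the box; origin at the centre of its underside; a bystander
- bulb: red rubber pipette bulb, 57 mm across, 74 mm high, standing to the right of the box; origin at the centre of its underside; a bystander
- lens_mount: black round lens mount, 42 mm across, 12 mm high, lying further to the right of the box; origin at the centre of its underside; a bystander
- petri: clear petri dish with lid, 58 mm across, 16 mm high, to the left of the box; origin at the centre of its underside; a bystander
- post_holder: black post holder, 25 x 41 x 75 mm, standing near the left far corner of the box; origin at the centre of its underside; a bystander
- short_post: steel optical post, 13 mm thick, 75 mm high, standing on end near the left far corner of the box; origin at the centre of its underside; a bystander

How it is judged:
On the way:
1. one cover has been rocked by pressing it: its far edge has gone down and its front edge has come up by more than 0.2 rad (value of joint any of cover0, cover1, cover2, cover3 above 0.2 rad).
At the end, for the whole second after the job is handed in: one cover stands open by at least 1.25 rad (about 72 degrees) and at rest, the other three are shut (under 0.08 rad), and every bystander stands within 20 mm of where it was (((value of joint cover0 above 1.25 rad and velocity of joint cover0 between -0.05 and 0.05 rad/s and value of joint each of cover1, cover2, cover3 below 0.08 rad) or (value of joint cover1 above 1.25 rad and velocity of joint cover1 between -0.05 and 0.05 rad/s and value of joint each of cover0, cover2, cover3 below 0.08 rad) or (value of joint cover2 above 1.25 rad and velocity of joint cover2 between -0.05 and 0.05 rad/s and value of joint each of cover0, cover1, cover3 below 0.08 rad) or (value of joint cover3 above 1.25 rad and velocity of joint cover3 between -0.05 and 0.05 rad/s and value of joint each of cover0, cover1, cover2 below 0.08 rad)) and distance of each of hex_driver, bulb, lens_mount, petri, post_holder, short_post from where it was at the start of the episode below 0.02 m); the robot touches nothing.
It fails at once if the box or a cover is forced: the hand presses on it with more than 45 N (contact force between any of the fingers, the arm and service_box above 45 N).
It fails at once if a bystander is lifted by more than 15 mm (height (world z) of any of hex_driver, bulb, lens_mount, petri, post_holder, short_post above 0.015 m).
It fails at once if a bystander is knocked over or moved by more than 20 mm (distance of any of hex_driver, bulb, lens_mount, petri, post_holder, short_post from where it was at the start of the episode above 0.02 m or angle between any of hex_driver, bulb, lens_mount, petri, post_holder, short_post's own z axis and vertical above 0.5 rad).
It also fails if it takes over 45 s, if anything falls off the work surface, if the arm or the gripper's body presses on something with over 40 N, if the wrist force passes 120 N, or if a joint passes its speed limit or range.

## Robot

A 6-joint arm with a two-finger parallel gripper is mounted at the origin on a cart in front of the work surface, level with it; the furniture and walls round the work are solid. World frame = base frame: x ahead of the robot, y to its left, z up, the work surface at z = 0. Lengths are in m, angles in rad, forces in N, time in s.
With the tool pointing down it reaches from about 0.375 to 0.975 m from the base axis. Payload 3.8 kg.
Tool frame: the origin (TCP) lies midway between the tips of the shut fingers; the grasp point (between the pads) lies 19 mm behind it (env.tcp_to_grasp is the distance from the TCP to the grasp point, in m); z points along the fingers, y is the line along which they close (so a half turn about z gives the same grasp; the last joint's range is limited). The gripper opens to 88 mm and grips with 3 to 60 N. Pads are 18 mm wide; open, the fingers measure 123 mm over their backs; the gripper's body (75 mm by 187 mm) begins 45 mm behind the grasp point.
Start: joints at [-1.138, 0.264, 1.604, -0, 1.274, -0.037], TCP at [0.306, -0.602, 0.239] pointing down, gripper open.
Joint ranges: [-2.63, 2.63], [-0.94, 2.18], [0.31, 2.57], [-1.31, 4.45], [0, 2.66], [-2.55, 2.55]. Speed limits (rad/s): [2.57, 2.57, 3.14, 3.14, 3.14, 3.14].

## Interface

Orientations are given as [roll, pitch, yaw] about the fixed x, y, z axes, in that order (R = Rz(yaw) Ry(pitch) Rx(roll)).
In Python, from station import env, vision, get_obs gives the robot as it stands (env), with the cameras (vision) and the readings as plain functions.
- The arm moves only by the shell command python3 jog.py [FORCE], which reads ROWS from standard input. ROWS is a JSON list of rows, 1 to 10 of them, each of 7 numbers: dx, dy, dz in m, then a rotation vector rx, ry, rz in rad, then the finger opening in m; each row is the pose to reach, as a shift and turn from the pose commanded when the command began, along the tool's axes at that moment; what a row does not reach only later rows make up. A row lasts 1/10 s, in which the tool goes at most 0.05 m and 0.15 rad, less where a joint would pass 70% of its speed; a pose out of reach is approached as far as the arm can. The fingers move at their own pace and stop on an object; FORCE is the grip in N (left out, the last holds). Time passes only in rows, so rows that do not move let the fingers close. It prints the time, the measured TCP pose, the force, the opening and the grip force at its end. Input that does not fit is refused with a message, and nothing moves.
- get_obs(): the state, without advancing time (a new reading comes with each control period).
- vision.get_image(name): name is "scene" or "top"; returns the picture (384x512x3 uint8, red, green, blue); there is no depth.
- vision.camera_params(name): a dict with "fx", "fy", "cx", "cy" (pixels), "extrinsics" (4x4, takes a point from camera to world coordinates). Camera axes: x right, y up, looking along -z (the intrinsics and any distortion apply to the point x, -y, -z); pixel columns grow to the right and rows downward; lengths in m; the calibration is good to about 2 mm. A picture is of the moment at which its call begins. camera_params takes no time and is no camera call.
- env.job_done(): hands the job in; it is judged then, once.
The state is a dict: "time": time; "joint_pos": joint angles; "qd": joint speeds; "joint_torque": joint torques, N m; "ee_pos": TCP position; "orientation": TCP orientation; "wrist_force": force on the tool from outside, world axes, zero at the start; "torque": the same for the moment, N m; "opening": finger opening in m; "grasp_force": force on a finger pad.
Only numpy, scipy, OpenCV 4.12 (cv2) and the standard library are available. Lean on these libraries where they do the work, as an engineer would, in place of code of your own. Each camera call takes 0.05 s, during which the arm holds its last target. There are 200 camera calls.

## Working session

There is one attempt and no reset: what is moved stays moved. The work goes in short steps, Python scripts to look and compute and a shell command to move; the robot and the scene stay as the last step left them, time stands still between calls to the robot, and variables do not carry over. Pictures are saved under pics/ and viewed, at most 10 in all, crops included, and the job is handed in when it is done.

```bash
ls; mkdir -p pics; python3 - <<'E'
from station import env, vision, get_obs
import cv2
for n in("scene","top"):
    cv2.imwrite(f"pics/{n}0.png",vision.get_image(n)[:,:,::-1]); p=vision.camera_params(n); print(n,p)
o=get_obs(); print(o)
E
```

```text
jog.py
pics
station.py
scene {'fx': 411.1381795885874, 'fy': 411.1381795885874, 'cx': 251.65122493331043, 'cy': 194.61701983798002, 'extrinsics': array([[-0.76818175,  0.41269696, -0.48946708, -0.07383141],
       [-0.63988583, -0.46977538,  0.60815887,  0.9031149 ],
       [ 0.02104574,  0.78037959,  0.62495181,  0.79360348],
       [ 0.        ,  0.        ,  0.        ,  1.        ]])}
top {'fx': 352.56788011699956, 'fy': 352.56788011699956, 'cx': 253.7473589652026, 'cy': 189.78997970117078, 'extrinsics': array([[ 0.02092408,  0.98636121, -0.16325975,  0.36569588],
       [-0.99952548,  0.02433011,  0.01889094,  0.22329481],
       [ 0.02260542,  0.162787  ,  0.98640224,  0.98819748],
       [ 0.        ,  0.        ,  0.        ,  1.        ]])}
{'time': 0.1, 'joint_pos': array([-1.13789976e+00,  2.64703275e-01,  1.60523323e+00, -2.79858270e-05,
        1.27370314e+00, -3.68871675e-02]), 'qd': array([-7.50154236e-04, -4.76255079e-04, -3.76890178e-03,  9.67078714e-04,
        1.48495458e-03, -9.98166142e-05]), 'joint_torque': array([ 3.23436416e-05, -5.03618360e+01, -3.58071899e+01,  7.30352872e-02,
        2.33687949e-02, -5.82642747e-05]), 'ee_pos': array([ 0.30529591, -0.60129121,  0.23749763]), 'orientation': array([-3.13954607e+00, -4.87655339e-05,  4.69791907e-01]), 'wrist_force': array([-0.28514755, -0.44111323, -0.2025143 ]), 'torque': array([-0.01233061, -0.04939853,  0.00747636]), 'grasp_force': 0.0, 'opening': 0.08828270426585798}
```

View pics/scene0.png

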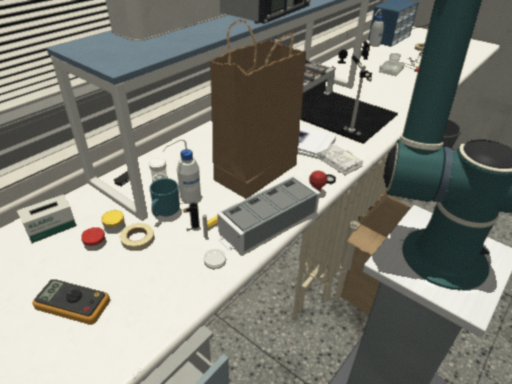

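View pics/top0.png

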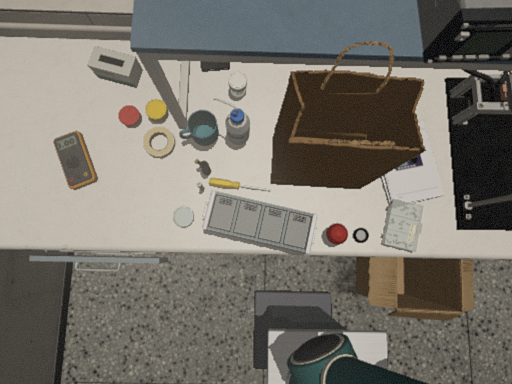

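The scene view shows the box at about (270,212), with the paper bag behind it. The top view shows the box from (207,205) to (313,240), slightly yawed, and the bag's near edge at about row 187. I'll crop both for measuring.

```bash
python3 - <<'E'
import cv2,numpy as np
t=cv2.imread("pics/top0.png")[150:260,170:350];s=cv2.imread("pics/scene0.png")[160:270,190:340]
t=cv2.resize(t,None,fx=4,fy=4,interpolation=cv2.INTER_CUBIC);s=cv2.resize(s,None,fx=5,fy=5,interpolation=cv2.INTER_CUBIC)
cv2.imwrite("pics/t1.png",t);cv2.imwrite("pics/s1.png",s)
E
```

```text
(no output)
```

View pics/t1.png

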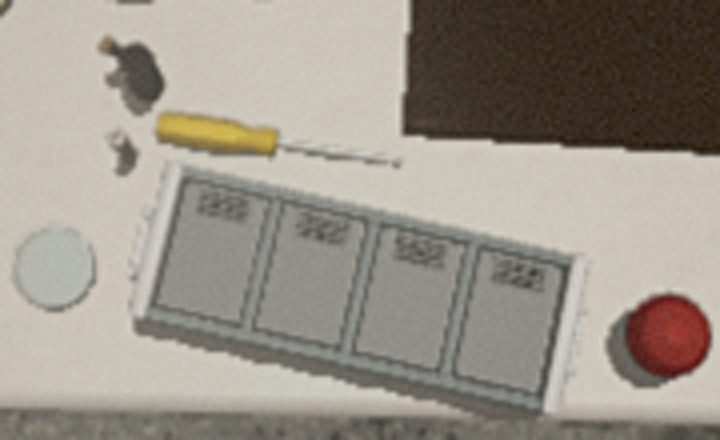

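View pics/s1.png

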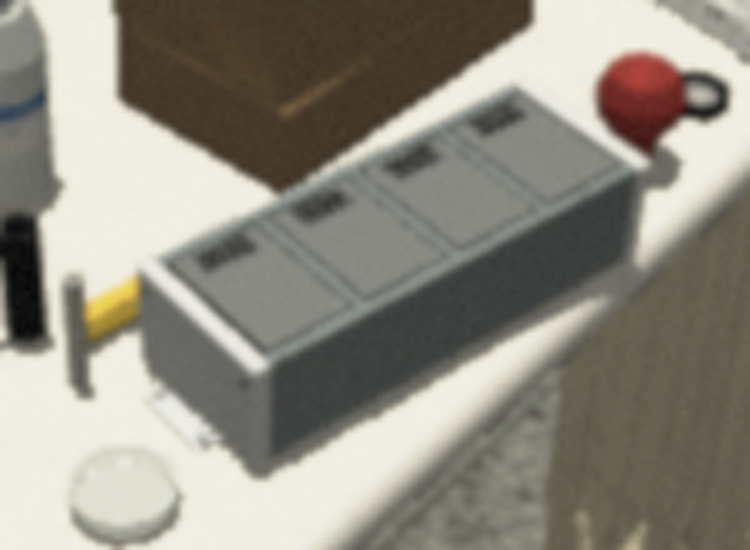

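The crops show the four rib patches clearly: top crop (222,206), (322,227), (421,248), (520,271); scene crop (226,252), (322,203), (413,158), (497,117). The rim corners are clear too. Next I triangulate them and fit the box frame.

```bash
cat > geo.py <<'E'
from station import env, vision, get_obs
import numpy as np
def ray(n,uv):
    p=vision.camera_params(n);E=p["extrinsics"]
    d=E[:3,:3]@np.array([(uv[0]-p["cx"])/p["fx"],-(uv[1]-p["cy"])/p["fy"],-1]);return E[:3,3],d/np.linalg.norm(d)
def tri(a,b):
    A=0;B=0;R=[ray("top",a),ray("scene",b)]
    for c,d in R: M=np.eye(3)-np.outer(d,d);A=A+M;B=B+M@c
    x=np.linalg.solve(A,B);return x,sum(np.linalg.norm((np.eye(3)-np.outer(d,d))@(x-c)) for c,d in R)
def plane(n,uv,z): c,d=ray(n,uv);return c+d*(z-c[2])/d[2]
E
cat > m.py <<'E'
from geo import *
T=lambda u:((u[0]+.5)/4-.5+170,(u[1]+.5)/4-.5+150)
S=lambda u:((u[0]+.5)/5-.5+190,(u[1]+.5)/5-.5+160)
t=[(222,206),(322,227),(421,248),(520,271),(172,163),(585,256),(553,410),(135,320)]
s=[(226,252),(322,203),(413,158),(497,117),(143,262),(515,85),(648,165),(268,370)]
P=[];L=[]
for a,b in zip(t,s):
    x,e=tri(T(a),S(b));P.append(x);print(x.round(4),round(e,4),plane("top",T(a),.07).round(4)[:2],plane("scene",S(b),.07).round(4)[:2])
L=[(.030,y) for y in(.099,.033,-.033,-.099)]+[(.052,.142),(.052,-.142),(-.052,-.142),(-.052,.142)]
L=np.array(L)
def fit(Q,L):
    Q=np.array(Q)[:,:2];q=Q-Q.mean(0);l=L-L.mean(0)
    y=np.arctan2((l[:,0]*q[:,1]-l[:,1]*q[:,0]).sum(),(l*q).sum());c,s_=np.cos(y),np.sin(y);R=np.array([[c,-s_],[s_,c]])
    o=Q.mean(0)-R@L.mean(0);print("yaw",y,"o",o,"res",np.abs(Q-(L@R.T+o)).max(0));return y,o
fit(P,L);fit(P[4:],L[4:]);fit([plane("top",T(a),.07) for a in t],L);fit([plane("scene",S(a),.07) for a in s],L)
# bystanders
print("bag",plane("top",T((405,133)),.0),plane("scene",S((280,190)),0))
print("bulb",plane("top",T((668,335)),.045),"driver tip",plane("top",T((400,162)),.01), "post",plane("top",T((117,138)),.075),"petri",plane("top",T((55,267)),.016))
E
python3 m.py
```

```text
[0.4853 0.2798 0.0699] 0.0011 [0.4857 0.2801] [0.4846 0.2797]
[0.4729 0.2139 0.0699] 0.0014 [0.4734 0.2143] [0.4722 0.2137]
[0.4602 0.1485 0.0696] 0.0024 [0.4611 0.1492] [0.4588 0.1483]
[0.4471 0.0837 0.0686] 0.0014 [0.4476 0.0842] [0.4455 0.0849]
[0.5135 0.314  0.0688] 0.0002 [0.5134 0.3139] [0.5125 0.3149]
[0.4608 0.0408 0.0615] 0.0037 [0.4584 0.0415] [0.456  0.0519]
[0.3573 0.0616 0.0665] 0.0028 [0.3585 0.063 ] [0.3541 0.0648]
[0.4096 0.3333 0.0692] 0.0015 [0.4102 0.3337] [0.4084 0.3336]
yaw -0.19089669546603721 o [0.43609305 0.18730157] res [0.00237859 0.00386865]
yaw -0.19062690469975796 o [0.43529786 0.1874421 ] res [0.00154313 0.00374915]
yaw -0.19409506472638227 o [0.43631718 0.18788434] res [0.0025116  0.00439832]
yaw -0.20042061340087275 o [0.43432771 0.189449  ] res [0.00319671 0.01195274]
bag [0.55045572 0.1559094  0.        ] [0.55229705 0.15427945 0.        ]
bulb [ 0.40925911 -0.0186775   0.045     ] driver tip [0.52774448 0.15984404 0.01      ] post [0.52834823 0.3500693  0.075     ] petri [0.44778676 0.39655099 0.016     ]
```

```bash
echo '[[0.437,-0.547,0,0,0,0.664,0],[0.437,-0.547,0,0,0,0.664,0],[0.437,-0.547,0,0,0,0.664,0],[0.437,-0.547,0,0,0,0.664,0],[0.437,-0.547,0,0,0,0.664,0],[0.437,-0.547,0,0,0,0.664,0],[0.437,-0.547,0,0,0,0.664,0],[0.437,-0.547,0,0,0,0.664,0],[0.437,-0.547,0,0,0,0.664,0],[0.437,-0.547,0,0,0,0.664,0]]' | python3 jog.py
echo '[[0.0025,-0.199,0,0,0,0,0],[0.0025,-0.199,0,0,0,0,0],[0.0025,-0.199,0,0,0,0,0],[0.0025,-0.199,0,0,0,0,0],[0.0025,-0.199,0,0,0,0,0],[0.0025,-0.199,0,0,0,0,0],[0.0025,-0.199,0.08,0,0,0,0],[0.0025,-0.199,0.13,0,0,0,0],[0.0025,-0.199,0.13,0,0,0,0],[0.0025,-0.199,0.13,0,0,0,0]]' | python3 jog.py
```

```text
time: 2.1
ee_pos: [0.4429, 0.0802, 0.1038]
orientation: [3.138, 0.01, -0.197]
wrist_force: [-0.3, 0.5, -0.8]
opening: 0.0004
grasp_force: 0.0
```

```bash
echo '[[0,0,0.02,0,0,0,0],[0,0,0.02,0,0,0,0],[0,0,0.02,0,0,0,0]]' | python3 jog.py; python3 - <<'E'
from station import env, vision, get_obs;import cv2
for n in("scene","top"):
    i=vision.get_image(n)[:,:,::-1];i=i[150:260,190:340] if n=="scene" else i[150:260,200:350]
    cv2.imwrite(f"pics/{n}2.png",cv2.resize(i,None,fx=4,fy=4,interpolation=cv2.INTER_CUBIC))
a=[cv2.imread(f"pics/{n}2.png") for n in("scene","top")];cv2.imwrite("pics/both2.png",cv2.vconcat(a)[:,:,:] if 0 else cv2.resize(cv2.hconcat(a),(800,293)))
E
```

```text
time: 2.4
ee_pos: [0.4487, 0.0817, 0.0902]
orientation: [-3.141, -0.001, -0.196]
wrist_force: [0.6, -0.6, 0.4]
opening: 0.0005
grasp_force: 0.0
```

View pics/both2.png

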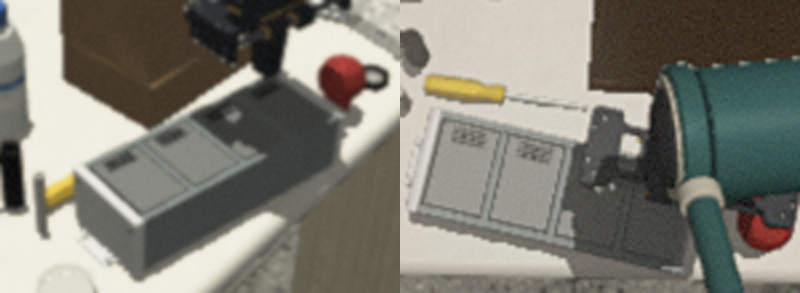

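The left half shows the closed fingers hanging just above the rightmost cover's ribs at about (268,75). The right half shows the gripper's long side running along the box row. I'll press gently now.

```bash
echo '[[0,0,0.012,0,0,0,0],[0,0,0.018,0,0,0,0],[0,0,0.021,0,0,0,0],[0,0,0.021,0,0,0,0]]' | python3 jog.py; echo '[[0,0,0.001,0,0,0,0],[0,0,0.002,0,0,0,0],[0,0,0.002,0,0,0,0]]' | python3 jog.py
```

```text
time: 2.9
ee_pos: [0.4477, 0.0826, 0.0686]
orientation: [3.141, 0.001, -0.194]
wrist_force: [-4.7, -0.6, 12.7]
opening: 0.0001
grasp_force: 11.5
time: 3.2
ee_pos: [0.4477, 0.0827, 0.0679]
orientation: [3.141, 0.002, -0.194]
wrist_force: [-9.5, -1.0, 21.5]
opening: 0.0005
grasp_force: 15.9
```

The rightmost cover is locked: 21 N for about 3 mm. On to the next one.

```bash
echo '[[0,0,-0.02,0,0,0,0],[0,-0.04,-0.02,0,0,0,0],[0,-0.066,-0.02,0,0,0,0],[0,-0.066,-0.02,0,0,0,0],[0,-0.066,-0.02,0,0,0,0],[0,-0.066,-0.01,0,0,0,0],[0,-0.066,-0.005,0,0,0,0],[0,-0.066,-0.002,0,0,0,0],[0,-0.066,-0.002,0,0,0,0]]' | python3 jog.py
```

```text
time: 4.1
ee_pos: [0.4599, 0.1463, 0.0681]
orientation: [3.14, 0.002, -0.195]
wrist_force: [-5.2, -1.5, 12.2]
opening: 0.0002
grasp_force: 7.3
```

```bash
echo '[[0,0,-0.02,0,0,0,0],[0,-0.04,-0.02,0,0,0,0],[0,-0.066,-0.02,0,0,0,0],[0,-0.066,-0.02,0,0,0,0],[0,-0.066,-0.02,0,0,0,0],[0,-0.066,-0.01,0,0,0,0],[0,-0.066,-0.004,0,0,0,0],[0,-0.066,0,0,0,0,0],[0,-0.066,0,0,0,0,0]]' | python3 jog.py
```

```text
time: 5.0
ee_pos: [0.4728, 0.2108, 0.0683]
orientation: [3.14, 0.002, -0.195]
wrist_force: [-5.0, -2.0, 12.6]
opening: 0.0005
grasp_force: 6.1
```

```bash
echo '[[0,0,-0.02,0,0,0,0],[0,-0.04,-0.02,0,0,0,0],[0,-0.066,-0.02,0,0,0,0],[0,-0.066,-0.02,0,0,0,0],[0,-0.066,-0.02,0,0,0,0],[0,-0.066,-0.01,0,0,0,0],[0,-0.066,-0.004,0,0,0,0],[0,-0.066,0,0,0,0,0],[0,-0.066,0,0,0,0,0]]' | python3 jog.py
```

```text
time: 5.9
ee_pos: [0.4854, 0.2758, 0.0666]
orientation: [3.14, 0.001, -0.195]
wrist_force: [-0.1, -0.8, 0.3]
opening: 0.0006
grasp_force: 0.0
```

The leftmost cover gives with no force, so it is the released one. I'll push it down and then forward, keeping the tip at z ≥ 50 mm so the gripper body clears the rising front half.

```bash
echo '[[-0.003,-0.003,0.002,0,0,0,0],[-0.004,-0.003,0.006,0,0,0,0],[-0.004,-0.003,0.010,0,0,0,0],[-0.004,-0.003,0.014,0,0,0,0],[-0.004,-0.003,0.017,0,0,0,0],[-0.004,-0.003,0.017,0,0,0,0]]' | python3 jog.py
```

```text
time: 6.5
ee_pos: [0.4826, 0.2805, 0.0501]
orientation: [3.141, 0.0, -0.194]
wrist_force: [0.7, 0.2, 0.6]
opening: 0.0004
grasp_force: 0.6
```

```bash
echo '[[-0.003,0,0,0,0,0,0],[-0.006,0,0,0,0,0,0],[-0.009,0,0,0,0,0,0],[-0.009,0,0,0,0,0,0]]' | python3 jog.py
```

```text
time: 6.9
ee_pos: [0.4736, 0.2823, 0.0507]
orientation: [-3.141, -0.0, -0.194]
wrist_force: [2.2, -0.3, 0.6]
opening: 0.0006
grasp_force: 1.2
```

```bash
echo '[[-0.002,0,0,0,0,0,0],[-0.004,0,0,0,0,0,0],[-0.004,0,0,0,0,0,0]]' | python3 jog.py
```

```text
time: 7.2
ee_pos: [0.4707, 0.283, 0.0509]
orientation: [-3.141, -0.002, -0.194]
wrist_force: [6.4, -1.3, -1.7]
opening: 0.0005
grasp_force: 2.8
```

```bash
echo '[[-0.001,0,0,0,0,0,0],[-0.002,0,0,0,0,0,0],[-0.002,0,0,0,0,0,0]]' | python3 jog.py
```

```text
time: 7.5
ee_pos: [0.4705, 0.2832, 0.0512]
orientation: [-3.141, -0.005, -0.193]
wrist_force: [9.3, -3.3, -3.3]
opening: 0.0006
grasp_force: 4.9
```

The motion stalled at 15 mm behind the pivot with force building, which is where the stop was predicted. I'll back off and check.

```bash
echo '[[0.008,0,0,0,0,0,0],[0.018,0,0,0,0,0,0],[0.018,0,0,0,0,0,0],[0.018,0,-0.03,0,0,0,0],[0.018,0,-0.08,0,0,0,0],[0.018,0,-0.13,0,0,0,0],[0.018,0,-0.13,0,0,0,0],[0.018,0.1,-0.13,0,0,0,0],[0.018,0.15,-0.13,0,0,0,0],[0.018,0.15,-0.13,0,0,0,0]]' | python3 jog.py; echo '[[0,0.05,0,0,0,0,0],[0,0.1,0,0,0,0,0],[0,0.15,0,0,0,0,0],[0,0.2,0,0,0,0,0],[0,0.2,0,0,0,0,0],[0,0.2,0,0,0,0,0]]' | python3 jog.py;python3 - <<'E'
from station import env, vision, get_obs;import cv2
a=[]
for n in("scene","top"):
    i=vision.get_image(n)[:,:,::-1];i=i[150:280,180:340] if n=="scene" else i[140:270,170:330]
    a.append(cv2.resize(i,(400,325),interpolation=cv2.INTER_CUBIC))
cv2.imwrite("pics/end.png",cv2.hconcat(a))
E
```

```text
time: 8.5
ee_pos: [0.4552, 0.1317, 0.1798]
orientation: [3.141, 0.002, -0.192]
wrist_force: [0.3, -1.4, 0.2]
opening: 0.0001
grasp_force: 0.0
time: 9.1
ee_pos: [0.4172, -0.0642, 0.18]
orientation: [-3.141, 0.002, -0.198]
wrist_force: [-0.4, -0.2, -0.2]
opening: 0.0007
grasp_force: 0.0
```

View pics/end.png

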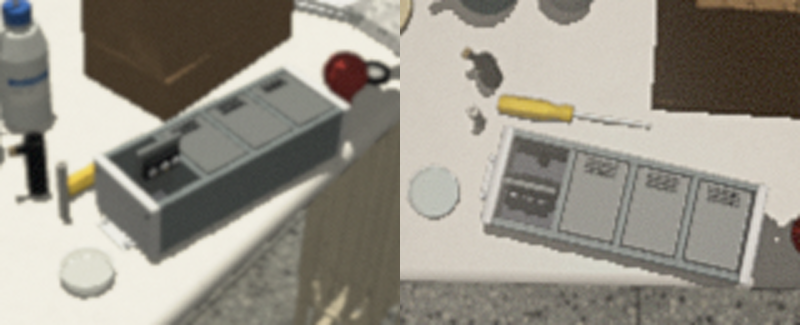

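The leftmost cover stands up with its sockets facing front (scene crop ~(163,160), top crop ~(530,190)). The other three are level and the bystanders haven't moved. I'll zoom in to check the angle.

```bash
python3 - <<'E'
from station import env, vision, get_obs;import cv2
a=[]
for n in("scene","top"):
    i=vision.get_image(n)[:,:,::-1];i=i[190:250,210:270] if n=="scene" else i[180:240,200:260]
    a.append(cv2.resize(i,(400,400),interpolation=cv2.INTER_CUBIC))
cv2.imwrite("pics/zoom.png",cv2.hconcat(a))
E
```

```text
(no output)
```

View pics/zoom.png

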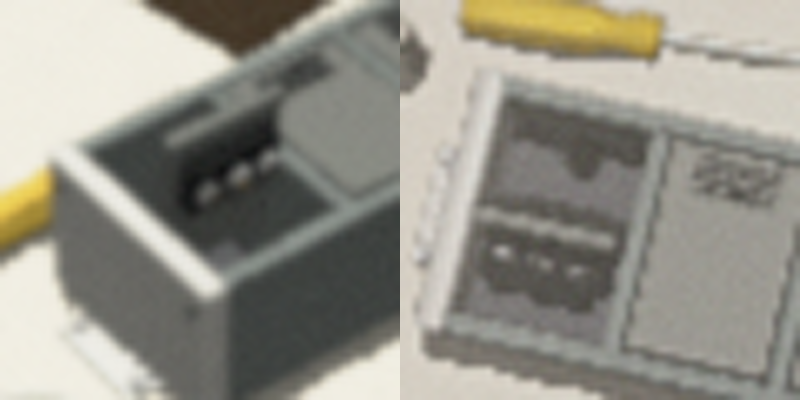

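The upper edge of the cover runs from (168,138) to (280,92) in the scene half and from (78,212) to (212,242) in the top half. I'll triangulate both ends.

```bash
python3 - <<'E'
from geo import *
k=20/3;f=lambda u,ox,oy:((u[0]+.5)/k-.5+ox,(u[1]+.5)/k-.5+oy)
o=np.array([.436,.1875]);c,s=np.cos(-.194),np.sin(-.194)
for a,b in(((78,212),(168,138)),((212,242),(280,92))):
    x,e=tri(f(a,200,180),f(b,210,190));d=x[:2]-o;print(x,e,"box x,y",d[0]*c+d[1]*s,-d[0]*s+d[1]*c,"ang",np.arctan2(x[2]-.067,-(d[0]*c+d[1]*s)))
E
```

```text
[0.45481976 0.31195442 0.10688041] 0.001456858647412826 box x,y -0.005526272280050665 0.12574794998661434 ang 1.4331020946948714
[0.44371049 0.26064598 0.10395982] 0.0015670735186518272 box x,y -0.006535629613795998 0.07326029512034095 ang 1.3957749286393684
```

The cover measures about 1.40 rad, so it is at its stop. Handing in.

```bash
echo '[[0,0,0,0,0,0,0],[0,0,0,0,0,0,0],[0,0,0,0,0,0,0]]' | python3 jog.py; python3 -c "
from station import env, vision, get_obs
print(env.job_done())"
```

```text
time: 9.6
ee_pos: [0.4183, -0.0627, 0.1807]
orientation: [-3.142, 0.0, -0.193]
wrist_force: [0.3, 0.9, 0.6]
opening: 0.0005
grasp_force: 0.0
the job is handed in; nothing more can be done
None
```

The leftmost cover (cover0) was the released one; it now stands open at about 1.40 rad with its sockets facing the front, the other three look shut, the bystanders look unmoved, and the job was handed in at 9.6 s (no verdict was returned).

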